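# Bed the riveting mandrel in its V-block

## Task

Set up the steel tube mandrel for riveting: with the fingertips, gently roll it by its side across the stone slab into the groove of the V-block at the slab's edge, then nudge it along the groove by its end so that it sits fully home against the block's end stop, and leave it there. Never grip or lift the mandrel, do not ram or throw it, and leave all the other tools on the bench where they are.

Things in the scene. Friction and masses are not known exactly. Their poses are not given: they have to be found in the camera images.
- mandrel: Steel tube, 40 mm outside diameter, 120 mm long, open 29 mm bores, 0.35 to 0.75 kg, oiled (slides at about 0.3 of its weight). Lies loose on the slab and rolls freely. Origin: its centre, on the axis (60 mm above the bench on the slab). x = the tube's axis; y and z turn as it rolls. At first it lies 30 to 55 mm nearer the robot than its home and up to 0.26 rad out of line with the groove.
- slab: Pale stone work slab fixed on the bench, 260 mm (its x) by 300 mm (its y), 40 mm thick; origin at the centre of its underside, z up. At one of its two y ends stands the V-block, at the other the flat block.
- v_block: Dark steel V-block fixed 2 mm beyond the slab's left or right end, 180 mm long (x from -110 to +70), 80 wide, top flush with the slab at 40 mm. A 90 degree V groove, 40 mm wide, 20 deep, runs along x down its middle, open toward the robot (-x). Across its far end (+x) stands a bright steel end stop, 66 mm wide, 11 thick, top at 64 mm, inner face at x = +60 mm. Origin: on its underside under the groove, z up.
- v_seat (a point): Where the mandrel's centre lies when it is bedded in the groove and home against the end stop: 48.3 mm above the bench over the groove, 60 mm short of the stop; axes as the V-block's (x along the groove to the stop).
- flat_block: Dark steel flat setting block fixed at the slab's other end, 180 by 80 mm, top flush at 40 mm, three small round dimples and no groove: not for the mandrel.
- pricking_iron: Flat steel pricking iron, 115 mm long, 20 mm wide, 10 mm high, loose on the far strip of the slab; origin under its shank.
- weight: Brass weight with a knob, 42 mm diameter, 52 mm high, loose on the far strip of the slab; origin at the centre of its underside.
- pliers: Broad-jawed pliers with red handles, 190 mm long, 14 mm high, on the bench left; origin near the pivot, underside.
- glue: White glue bottle, 60 mm diameter, 130 mm high, at the back of the bench; origin at the centre of its underside.
- maul: Wooden maul standing on its head, 68 mm diameter, 202 mm high, at the back of the bench; origin at the centre of its underside.
- spool: Brown thread spool standing, 48 mm diameter, 57 mm high, on the bench right; origin at the centre of its underside.
- rivet_jar: Small glass jar with a steel cap, 54 mm diameter, 65 mm high, on the bench right; origin at the centre of its underside.

How it is judged:
By the outcome, as a careful person would: the job done as asked, in the order asked, and still so for the second after the job is handed in, with the robot touching nothing.
It also fails if it takes over 56 s, if anything falls off the work surface, if the arm or the gripper's body presses on something with over 40 N, if the wrist force passes 120 N, or if a joint passes its speed limit or range.

## Robot

A 7-joint arm with a two-finger parallel gripper is mounted at the origin on the work surface. World frame = base frame: x ahead of the robot, y to its left, z up, the work surface at z = 0. Lengths are in m, angles in rad, forces in N, time in s.
With the tool pointing down it reaches from about 0.425 to 0.925 m from the base axis. Payload 6.8 kg.
Tool frame: the origin (TCP) lies between the finger pads; the fingertips stand 22 mm ahead of it and the grasp point (between the pads) lies 3 mm ahead of it; z points along the fingers, y is the direction in which the jaws open and shut (so a half turn about z gives the same grasp; the last joint's range is limited). The gripper opens to 85 mm and grips with 20 to 120 N. Pads are 22 mm wide; open, the fingers measure 114 mm over their backs; the gripper's body (76 mm by 85 mm) begins 54 mm behind the grasp point. The pads swing forward as they close: fully open they stand 13 mm farther back than shut.
Start: joints at [1, 0.477, 0.022, 1.555, -0.011, 1.109, -0.083], TCP at [0.301, -0.604, 0.253] pointing down, gripper open.
Joint ranges: [-2.96, 2.96], [-0.34, 2.1], [-1.41, 1.46], [0.24, 2.44], [-1.37, 4.51], [0.17, 1.92], [-2.96, 2.96]. Speed limits (rad/s): [2.39, 2.39, 3.14, 3.14, 3.14, 3.14, 3.14].

## Interface

Orientations are given as a rotation vector (axis times angle).
In Python, from cell import read_state, imaging, order gives the robot as it stands.
- The arm moves only by the shell command python3 -m crank 'ROWS' [FORCE]. ROWS is JSON, a list that holds one entry, the list of rows, each a list of 7 numbers: the shift along the tool's x, y, z in units of 30 mm (1.0 is 30 mm), then the turn, a rotation vector about the tool's x, y, z in units of 8 degrees (1.0 is 8 degrees), then the closure, from 0 (fully open) to 1 (shut). A call has exactly 10 rows; each row shifts and turns the commanded pose from where the row before left it, along the tool's axes as they then stand; what a row does not reach is not made up. A row lasts 1/8 s, in which the tool goes at most 62.5 mm and 10.7 degrees, less where a joint would pass 70% of its speed; a pose out of reach is approached as far as the arm can. A call is refused whole if a number of a shift passes 1 or a number of a turn 1, either way. A call with a gripper value outside its range is refused whole. The fingers move at their own pace and stop on an object; FORCE is the grip in N (left out, the last holds). Time passes only in rows, so rows that do not move let the fingers close, or fill a call up. It gives the time, the measured TCP pose, the force and the opening at its end, in the units of the state.
- read_state(): the state, without advancing time (a new reading comes with each control period).
- imaging.grab_frame(name): name is "scene" or "top" or "wrist"; returns the picture (480x640x3 uint8, blue, green, red); there is no depth.
- imaging.calibration(name): a dict with "fx", "fy", "cx", "cy" (pixels), "k1" (the pictures are not rectified: a ray, as slopes to the right and down, at radius r is drawn at 1 + k1 r^2 times it, then the intrinsics apply), "pose" (4x4, takes a point from camera to world coordinates); the wrist camera has in their place "tool_from_camera" (4x4, takes a point from camera to tool coordinates, whose origin is the TCP and whose axes are the flange's). Camera axes: x right, y down, z forward; pixel columns grow to the right and rows downward; lengths in m; the calibration is good to about 2 mm. A picture is of the moment at which its call begins: read the wrist's pose just before it. calibration takes no time and is no camera call.
- order.close_job(): hands the job in, once; it reports no verdict.
The state is a dict: "time_s": time; "q": joint angles; "joint_vel": joint speeds; "joint_torque": joint torques, N m; "tool_pos": TCP position; "ee_rot": TCP orientation; "contact_force": force on the tool from outside, world axes, zero at the start; "torque": the same for the moment, N m; "opening": finger opening in m.
Only numpy, scipy, OpenCV 4.12 (cv2) and the standard library are available. Lean on these libraries where they do the work, as an engineer would, in place of code of your own. Each camera call takes 0.05 s, during which the arm holds its last target.

## Working session

There is one attempt and no reset: what is moved stays moved. The work goes in short steps, Python scripts to look and compute and a shell command to move; the robot and the scene stay as the last step left them, time stands still between calls to the robot, and variables do not carry over. Pictures are saved under pics/ and viewed, and the job is handed in when it is done.

```bash
ls; mkdir -p pics; python3 - <<'E'
from cell import read_state, imaging, order
import cv2
s=read_state(); print(s)
for n in("scene","top","wrist"):
    c=imaging.calibration(n); print(n,c)
    cv2.imwrite(f"pics/{n}0.png",imaging.grab_frame(n))
E
```

```text
pics
{'time_s': 0.0, 'q': array([ 0.99990071,  0.47781095,  0.02234552,  1.55646765, -0.01145674,
        1.10929783, -0.0831139 ]), 'joint_vel': array([-9.47046322e-05,  1.25873460e-03,  1.26480491e-03, -1.30524754e-03,
        1.48279203e-03, -9.18289980e-04,  9.05174447e-04]), 'joint_torque': array([-6.42322320e-04, -5.96440315e+01,  1.60756968e+00, -2.81198663e+01,
        1.24169749e-02,  9.28861904e-03,  2.40048348e-05]), 'tool_pos': array([ 0.30107966, -0.60350709,  0.25231169]), 'ee_rot': array([-3.05614152e+00, -7.20117821e-01,  9.39859955e-04]), 'contact_force': array([-0.77905944,  0.17693929, -0.37632717]), 'torque': array([-0.01583523, -0.02059919, -0.01269714]), 'opening': 0.08568506435213223}
scene {'fx': 564.6130789706204, 'fy': 564.6130789706204, 'cx': 322.55065004745444, 'cy': 235.92828299151242, 'k1': -0.07607936213488917, 'pose': array([[-0.75947655,  0.49702763, -0.41971289,  1.18898055],
       [ 0.65046333,  0.57064292, -0.50126252,  0.79682174],
       [-0.00963513, -0.65370497, -0.75668816,  1.21448537],
       [ 0.        ,  0.        ,  0.        ,  1.     
[... 192 characters left out ...]
276,  0.30059113],
       [-0.99983347,  0.01783773,  0.00385274,  0.00743141],
       [-0.00691507, -0.17494854, -0.98455329,  1.45308184],
       [ 0.        ,  0.        ,  0.        ,  1.        ]])}
wrist {'fx': 337.3351563844664, 'fy': 337.3351563844664, 'cx': 318.3093420982655, 'cy': 245.9453091340576, 'k1': -0.03465395718263918, 'tool_from_camera': array([[-9.63474796e-04, -9.56446031e-01, -2.91907626e-01,
         7.40562674e-02],
       [ 9.99999145e-01, -6.63583686e-04, -1.12635629e-03,
        -1.25214301e-03],
       [ 8.83593861e-04, -2.91908462e-01,  9.56445853e-01,
        -1.20494275e-01],
       [ 0.00000000e+00,  0.00000000e+00,  0.00000000e+00,
         1.00000000e+00]])}
```

View pics/top0.png

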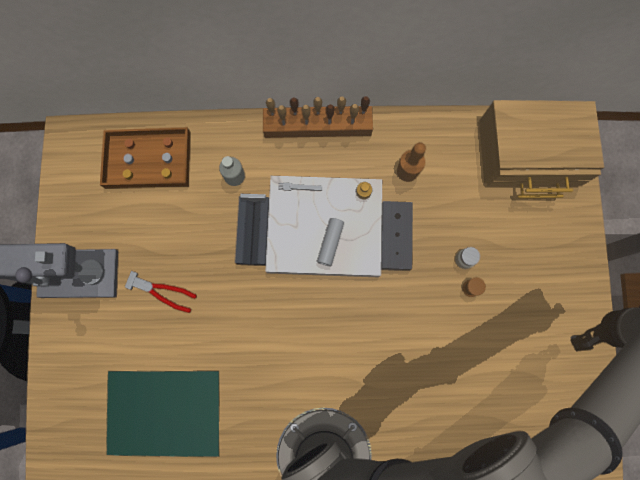

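View pics/scene0.png

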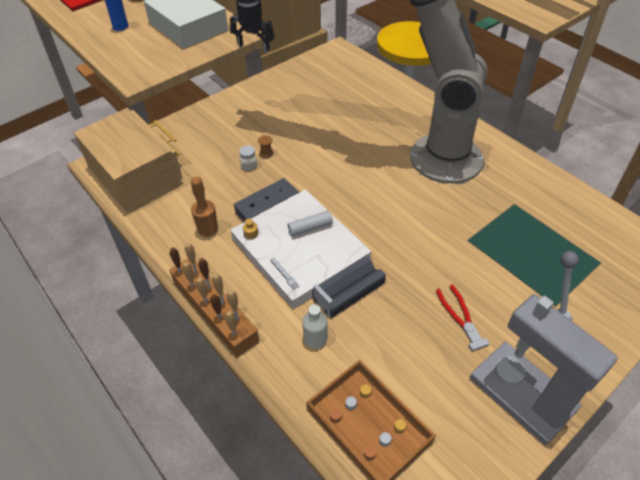

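The top view shows the V-block on the left (px ~252,230) with its groove, the flat block with dimples on the right (397,235), and the mandrel on the slab from (337,222) to (324,264). The weight (364,190) and the iron (300,187) are on the far strip. Next I'll measure them.

```bash
cat > h.py <<'E'
import numpy as np, cv2
from scipy.spatial.transform import Rotation as R
from cell import read_state, imaging, order
def K(c): return np.array([[c['fx'],0,c['cx']],[0,c['fy'],c['cy']],[0,0,1.]])
def D(c): return np.array([c['k1'],0,0,0.])
def cam(n,st=None):
    c=imaging.calibration(n)
    if n=='wrist':
        st=st or read_state(); T=np.eye(4);T[:3,:3]=R.from_rotvec(st['ee_rot']).as_matrix();T[:3,3]=st['tool_pos']
        return c,T@c['tool_from_camera']
    return c,c['pose']
def ray(n,uv,z,st=None):
    c,P=cam(n,st); p=cv2.undistortPoints(np.array(uv,float).reshape(-1,1,2),K(c),D(c)).reshape(-1,2)
    d=np.c_[p,np.ones(len(p))]@P[:3,:3].T; o=P[:3,3]
    return o+d*((z-o[2])/d[:,2])[:,None]
def proj(n,pts,st=None):
    c,P=cam(n,st); T=np.linalg.inv(P)
    return cv2.projectPoints(np.array(pts,float).reshape(-1,1,3),cv2.Rodrigues(T[:3,:3])[0],T[:3,3],K(c),D(c))[0].reshape(-1,2)
E
python3 - <<'E'
import cv2
a=cv2.imread('pics/top0.png')[160:290,225:425]; cv2.imwrite('pics/topz.png',cv2.resize(a,(800,520),interpolation=cv2.INTER_CUBIC))
a=cv2.imread('pics/scene0.png')[170:330,220:400]; cv2.imwrite('pics/scz.png',cv2.resize(a,(675,600),interpolation=cv2.INTER_CUBIC))
E
```

```text
(no output)
```

View pics/topz.png

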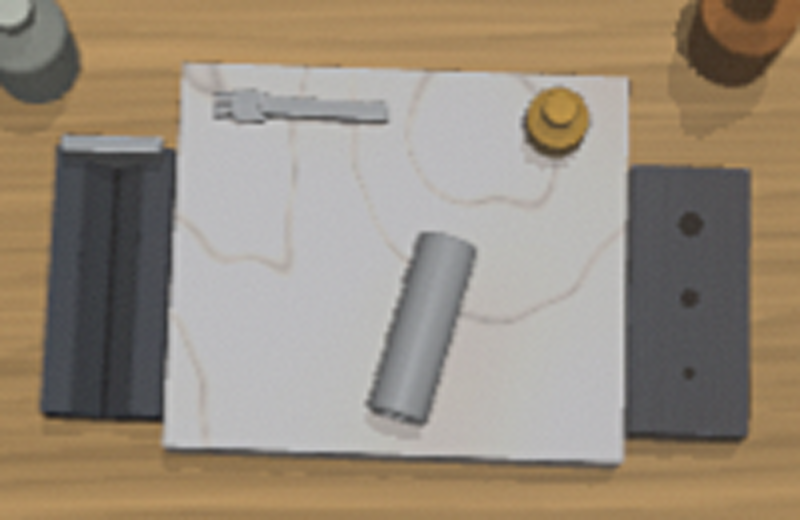

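View pics/scz.png

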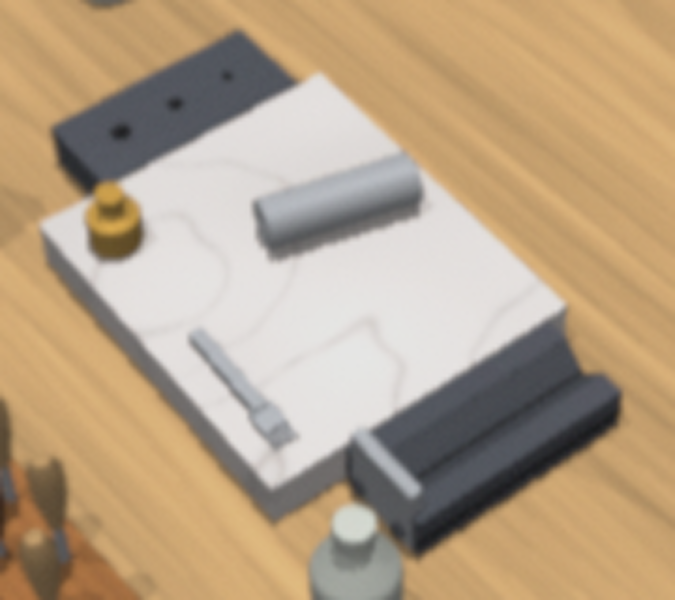

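```bash
python3 - <<'E'
from h import *
f=lambda L:[(225+u/4,160+v/4) for u,v in L]
img=cv2.imread('pics/top0.png')
g=img.min(axis=2); m=(g>165).astype(np.uint8); m[:, :230]=0;m[:160]=0;m[290:]=0;m[:,420:]=0
cs,_=cv2.findContours(m,cv2.RETR_EXTERNAL,cv2.CHAIN_APPROX_NONE); c=max(cs,key=cv2.contourArea)
pts=ray('top',c[:,0],0.04); 
r=cv2.minAreaRect((pts[:,:2]*1000).astype(np.float32)); print('slab mask rect mm',r)
print('slab corners',ray('top',f([(183,63),(629,76),(622,465),(163,449)]),.04).round(4)[:,:2])
print('mandrel corners z=.06',ray('top',f([(418,233),(476,243),(425,425),(368,408)]),.06).round(4))
print('stop top z=.064',ray('top',f([(61,137),(164,140),(163,152),(60,150)]),.064).round(4))
print('vblock top z=.04',ray('top',f([(56,150),(174,152),(162,418),(43,414)]),.04).round(4))
print('groove bottom z=.02',ray('top',f([(118,170),(107,415)]),.02).round(4))
print('groove rims .04',ray('top',f([(87,152),(147,152),(75,415),(134,417)]),.04).round(4))
o=lambda L:[(220+u/3.75,170+v/3.75) for u,v in L]
print('scene slab corners',ray('scene',o([(320,72),(566,310),(275,505-0),(42,230)]),.04).round(4)[:,:2])
print('scene stop top inner/outer',ray('scene',o([(365,430),(424,490),(412,499),(352,437)]),.064).round(4))
print('scene mandrel',ray('scene',o([(257,205),(400,155),(420,200),(275,250)]),.06).round(4))
E
```

```text
slab mask rect mm ((597.1962280273438, -13.326828002929688), (297.2588806152344, 258.5407409667969), 86.91751861572266)
slab corners [[ 0.7332  0.1284]
 [ 0.7186 -0.1709]
 [ 0.4567 -0.1561]
 [ 0.4725  0.142 ]]
mandrel corners z=.06 [[ 0.6088 -0.0264  0.06  ]
 [ 0.6014 -0.064   0.06  ]
 [ 0.4827 -0.0282  0.06  ]
 [ 0.4944  0.0082  0.06  ]]
stop top z=.064 [[0.677  0.2068 0.064 ]
 [0.6735 0.1389 0.064 ]
 [0.6654 0.1396 0.064 ]
 [0.6682 0.2074 0.064 ]]
vblock top z=.04 [[0.6746 0.2136 0.04  ]
 [0.6715 0.1345 0.04  ]
 [0.4929 0.1426 0.04  ]
 [0.4968 0.2207 0.04  ]]
groove bottom z=.02 [[0.665  0.1742 0.02  ]
 [0.4982 0.1811 0.02  ]]
groove rims .04 [[0.6728 0.1927 0.04  ]
 [0.6719 0.1526 0.04  ]
 [0.4958 0.1996 0.04  ]
 [0.4939 0.161  0.04  ]]
scene slab corners [[ 0.457  -0.1537]
 [ 0.4783  0.1489]
 [ 0.7397  0.1429]
 [ 0.7181 -0.1608]]
scene stop top inner/outer [[0.6658 0.1488 0.064 ]
 [0.6678 0.2109 0.064 ]
 [0.6784 0.2111 0.064 ]
 [0.676  0.1475 0.064 ]]
scene mandrel [[ 0.5926 -0.0606  0.06  ]
 [ 0.4805 -0.0297  0.06  ]
 [ 0.4992  0.0143  0.06  ]
 [ 0.6099 -0.0178  0.06  ]]
```

Scale checks hold: the slab measures 0.262 x 0.299 m, the mandrel 0.122 m long, and the V-block 0.079 m wide. Home should be at about (0.606, 0.177) with groove yaw about -0.05. The mandrel is at about (0.547, -0.026) with yaw about -0.285, so 49 mm short of home. I'll approach on its -y side with the jaws along its axis.

```bash
python3 -m crank '[[[0.97,-0.81,0,0,0,0,0],[0.97,-0.81,0,0,0,0,0],[0.97,-0.81,0,0,0,0,0],[0.97,-0.81,0,0,0,0,0],[0.97,-0.81,0,0,0,0,0],[0.97,-0.81,0,0,0,0,0],[0.97,-0.81,0,0,0,0,0],[0.97,-0.81,0,0,0,0,0],[0.97,-0.81,0,0,0,0,0],[0.97,-0.81,0,0,0,0,0]]]'
python3 -m crank '[[[0.97,-0.81,0.3,0,0,0,0],[0.97,-0.81,0.3,0,0,0,0],[0.97,-0.81,0.3,0,0,0,0],[0.97,-0.81,0.3,0,0,0,0],[0.67,-0.8,0.3,0,0,-0.9,0],[0,0,0.3,0,0,-1,0],[0,0,0.3,0,0,-1,0],[0,0,0.3,0,0,-1,0],[0,0,0.3,0,0,-1,0],[0,0,0.3,0,0,-1,0]]]'
python3 - <<'E'
from h import *
s=read_state(); M=R.from_rotvec(s['ee_rot']).as_matrix(); print(s['tool_pos'],s['contact_force'],M.round(3),s['q'].round(2))
cv2.imwrite('pics/w1.png',imaging.grab_frame('wrist'));a=imaging.grab_frame('scene');cv2.imwrite('pics/s1.png',cv2.resize(a[130:330,180:400],(660,600),interpolation=cv2.INTER_CUBIC))
for d in (.009,.022): print(proj('scene',[s['tool_pos']+M@[0,sy*.057,d] for sy in(-1,1)]).round(1))
E
```

```text
time_s: 1.4
tool_pos: [0.4535, -0.2555, 0.2532]
ee_rot: [-3.058, -0.72, 0.0]
contact_force: [-0.2, -0.5, -0.5]
opening: 0.0853
time_s: 2.65
tool_pos: [0.5211, -0.0873, 0.1628]
ee_rot: [-2.509, -1.89, 0.0]
contact_force: [0.1, -0.9, -0.6]
opening: 0.0849
[ 0.52111621 -0.08729746  0.16284163] [ 0.0986783  -0.89624956 -0.64167202] [[ 0.276  0.961 -0.   ]
 [ 0.961 -0.276  0.   ]
 [-0.    -0.    -1.   ]] [ 0.37  0.38 -0.39  1.97  0.19  0.83 -0.41]
[[320.4 176.9]
 [281.7 189.3]]
[[320.5 180.3]
 [282.  192.8]]
```

View pics/w1.png

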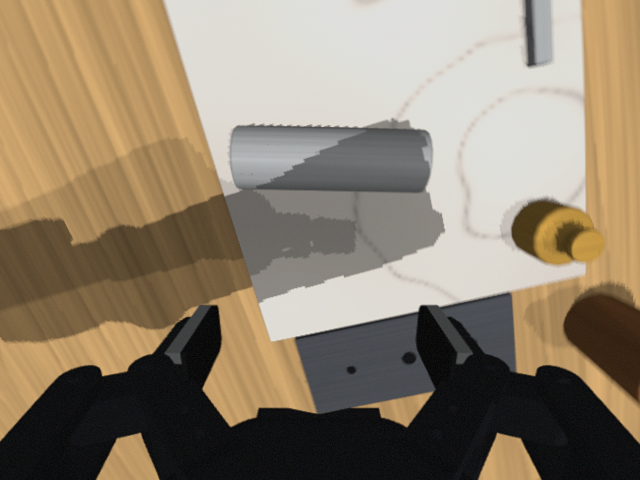

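View pics/s1.png

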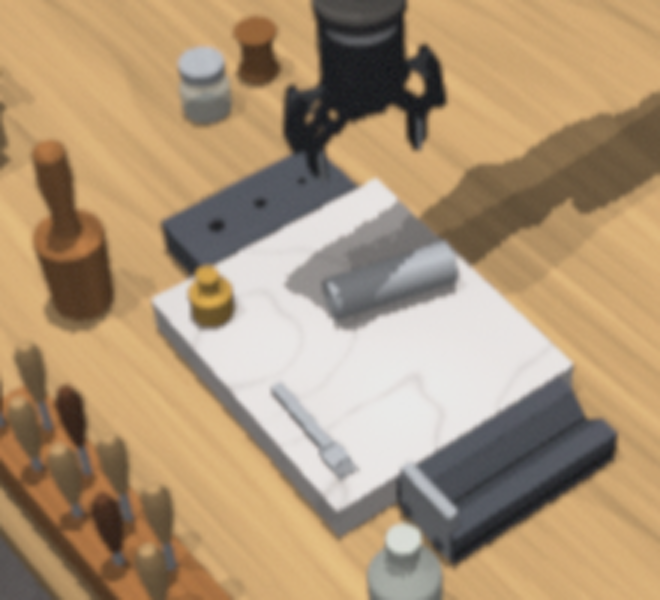

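The wrist view shows the mandrel from x≈232 to 432 and y≈127 to 191, nearly parallel to the jaw line. Its centre is slightly off to the far side. In the scene view the open fingertips sit about 9 mm ahead of the TCP. I'll measure from the wrist picture.

```bash
python3 - <<'E'
from h import *
s=read_state(); M=R.from_rotvec(s['ee_rot']).as_matrix()
# ends at axis height
P=ray('wrist',[(232,127),(432,130),(430,192),(236,190)],.06,s); print(P.round(4))
T=(P-s['tool_pos'])@M; print('tool mm',(T*1000).round(1))
f=lambda L:[(225+u/4,160+v/4) for u,v in L]
Q=ray('top',f([(418,233),(476,243),(425,425),(368,408)]),.06); print('top tool mm',((Q-s['tool_pos'])@M*1000).round(1))
E
```

```text
[[ 0.4909  0.0101  0.06  ]
 [ 0.611  -0.0268  0.06  ]
 [ 0.6022 -0.0648  0.06  ]
 [ 0.4797 -0.0277  0.06  ]]
tool mm [[ 85.3 -55.4 102.4]
 [ 83.5  70.2 102.1]
 [ 44.5  72.5 102.1]
 [ 45.9 -55.6 102.4]]
top tool mm [[ 83.3  68.  102.1]
 [ 45.1  71.5 102.1]
 [ 46.3 -52.6 102.4]
 [ 84.5 -51.5 102.3]]
```

The wrist and top measurements agree within 2-3 mm. In tool axes the tube centre is at x≈65, y≈+8, parallel to the jaws. I'll descend beside it, then close to a gap of about 4 mm.

```bash
python3 -m crank '[[[0,0.05,0.7,0,0,0,0],[0,0.05,0.7,0,0,0,0],[0,0.05,0.7,0,0,0,0],[0,0.05,0.7,0,0,0,0],[0,0.05,0.7,0,0,0,0],[0,0,0,0,0,0,0],[0.2,0,0,0,0,0,0],[0.2,0,0,0,0,0,0],[0.2,0,0,0,0,0,0],[0.1,0,0,0,0,0,0]]]'
python3 - <<'E'
from h import *
cv2.imwrite('pics/w2.png',imaging.grab_frame('wrist'));a=imaging.grab_frame('scene');cv2.imwrite('pics/s2.png',cv2.resize(a[130:330,180:400],(660,600),interpolation=cv2.INTER_CUBIC))
E
```

```text
time_s: 4.0
tool_pos: [0.5348, -0.0685, 0.0587]
ee_rot: [2.513, 1.885, 0.001]
contact_force: [0.5, 0.5, 0.5]
opening: 0.0855
```

View pics/w2.png

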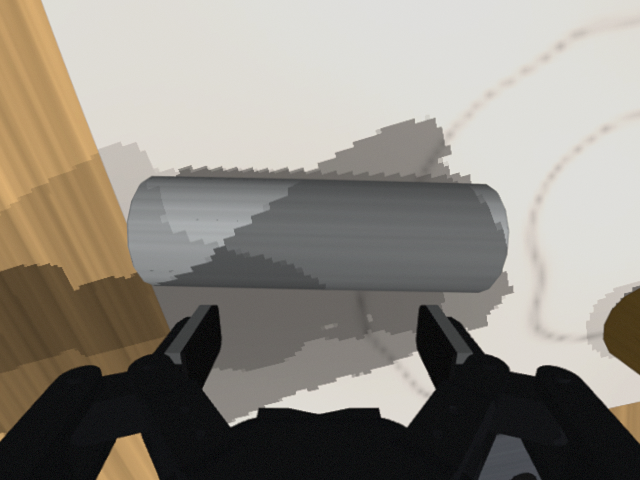

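View pics/s2.png

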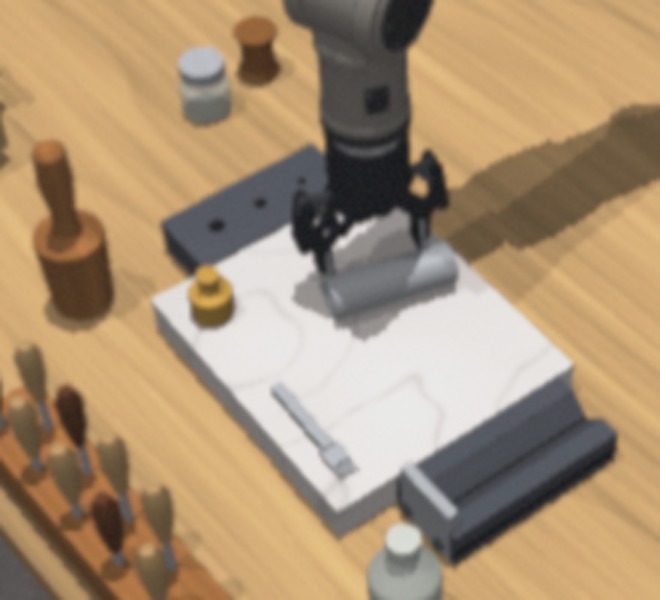

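The tube is centred between the fingers (cols 130-508) and parallel within about 1°, with a gap of about 13 mm. Now I'll push slowly and start the turn.

```bash
python3 -m crank '[[[0.12,0,0,0,0,0,0],[0.1,0,0,0,0,0,0],[0.1,0,0,0,0,0,0],[0.08,0,0,0,0,0,0],[0.1,0,0,0,0,-0.08,0],[0.12,0,0,0,0,-0.12,0],[0.14,0,0,0,0,-0.14,0],[0.14,0,0,0,0,-0.14,0],[0.14,0,0,0,0,-0.14,0],[0.14,0,0,0,0,-0.14,0]]]'
python3 - <<'E'
from h import *
s=read_state();print(s['q'].round(2))
cv2.imwrite('pics/w3.png',imaging.grab_frame('wrist'))
E
```

```text
time_s: 5.35
tool_pos: [0.5434, -0.0346, 0.0583]
ee_rot: [2.409, 2.017, 0.0]
contact_force: [0.1, 0.7, -0.4]
opening: 0.0852
[ 0.23  0.56 -0.36  1.99  0.31  0.64 -0.51]
```

View pics/w3.png

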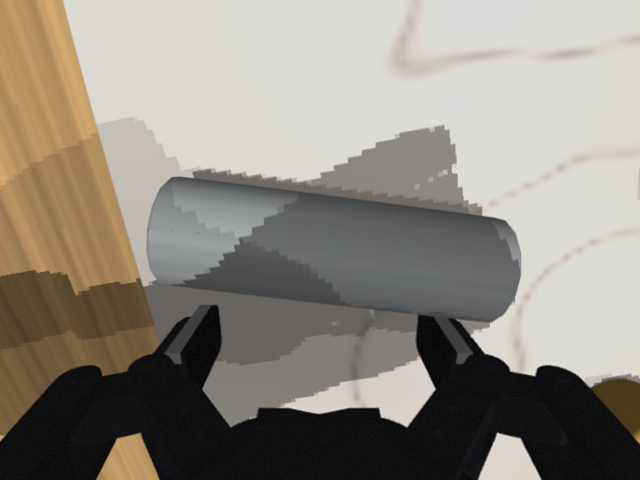

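The tube has moved forward with the far finger at its side. It's still about 7° out of line with the jaws, with near-side clearance. I'll keep turning while pushing slowly.

```bash
python3 -m crank '[[[0.1,0,0,0,0,-0.14,0],[0.1,0,0,0,0,-0.14,0],[0.1,0,0,0,0,-0.14,0],[0.1,0,0,0,0,-0.14,0],[0.1,0,0,0,0,-0.14,0],[0.1,0,0,0,0,-0.14,0],[0.1,0,0,0,0,-0.1,0],[0.1,0,0,0,0,0,0],[0.1,0,0,0,0,0,0],[0.1,0,0,0,0,0,0]]]'
python3 - <<'E'
from h import *
s=read_state();print(s['q'].round(2))
cv2.imwrite('pics/w4.png',imaging.grab_frame('wrist'))
cv2.imwrite('pics/w4b.png',imaging.grab_frame('wrist'))
a=imaging.grab_frame('top');cv2.imwrite('pics/t4.png',cv2.resize(a[160:290,225:425],(800,520),interpolation=cv2.INTER_CUBIC))
E
```

```text
time_s: 6.65
tool_pos: [0.5463, -0.005, 0.0583]
ee_rot: [2.273, 2.169, 0.0]
contact_force: [0.2, -1.1, 0.2]
opening: 0.0855
[ 0.2   0.56 -0.39  1.99  0.34  0.65 -0.45]
```

View pics/w4b.png

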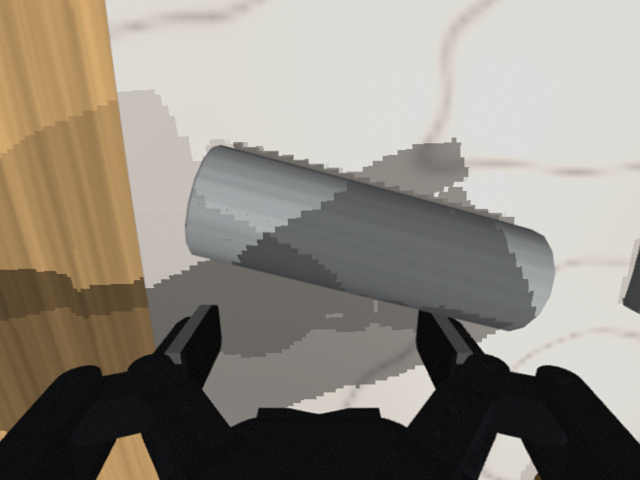

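View pics/t4.png

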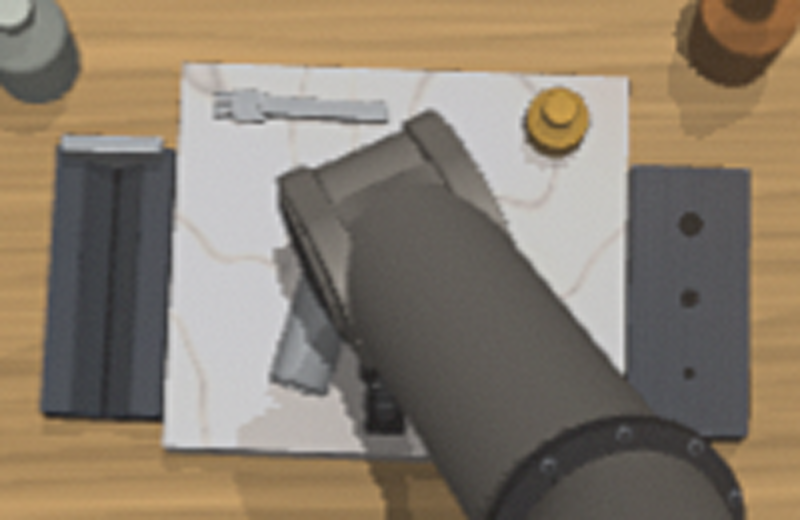

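The tube runs from about (190,200) to (550,285) in the wrist view. It rolls ahead without turning with the jaws. I'll measure its pose and any residual rolling.

```bash
python3 - <<'E'
from h import *
s=read_state();M=R.from_rotvec(s['ee_rot']).as_matrix();print(s['time_s'],s['tool_pos'],'tool y yaw',np.arctan2(M[1,1],M[0,1]))
a=cv2.imread('pics/w4.png').astype(int);b=cv2.imread('pics/w4b.png').astype(int);print('diff',np.abs(a-b).mean(), (np.abs(a-b).max(2)>40).sum())
P=ray('wrist',[(219,146),(536,231),(508,329),(195,254)],.06,s);print(P.round(4));T=(P-s['tool_pos'])@M;print((T*1000).round(1))
c=P.mean(0);print('centre',c, 'yaw',np.arctan2(*( (P[1]+P[2]-P[0]-P[3])[[1,0]])))
h=np.array([.606,.177]);u=np.array([np.cos(.05),-np.sin(.05)]);v=np.array([np.sin(.05),np.cos(.05)]);d=c[:2]-h;print('local',d@u,d@v)
E
```

```text
6.8 [ 0.54630583 -0.00485364  0.05833592] tool y yaw -0.04648444496540862
diff 2.430890842013889 1807
[[ 0.5149  0.0715  0.06  ]
 [ 0.6274  0.0364  0.06  ]
 [ 0.6219 -0.0043  0.06  ]
 [ 0.5009  0.0335  0.06  ]]
[[ 74.8 -34.9  -1.7]
 [ 45.   79.1  -1.7]
 [  4.1  75.4  -1.7]
 [ 36.2 -47.2  -1.7]]
centre [0.56625836 0.03427336 0.06      ] yaw -0.3026759494071455
local -0.03255861778875929 -0.14453452419541446
```

The tube's yaw stayed at -0.30, because a free-rolling tube runs ahead of an off-centre side push. Rolled as it is, its far end would reach the stop before it bedded. I'll lift off, then touch the +y side of its far end lightly with shut fingertips to ease it back and turn it. That needs no gripping. After that I'll resume rolling.

```bash
python3 -m crank '[[[-0.2,0,-0.5,0,0,0,0],[0,0,-1,0,0,0,0],[0,0,-1,0,0,0,0],[0,0,-0.6,0,0,0,0],[0.38,0.98,0,0,0,0,1],[0.38,0.98,0,0,0,0,1],[0.38,0.98,0,0,0,0,1],[0.4,0.98,0,0,0,-0.94,1],[0,0,0,0,0,-0.94,1],[0,0,0,0,0,-0.94,1]]]' 20
python3 -m crank '[[[0,0,0,0,0,-0.94,1],[0,0,0,0,0,-0.94,1],[0,0,0,0,0,-0.94,1],[0,0,0,0,0,-0.94,1],[0,0,0,0,0,-0.94,1],[0,0,0,0,0,-0.94,1],[0,0,0,0,0,-0.94,1],[0,0,0,0,0,0,1],[0,0,0,0,0,0,1],[0,0,0,0,0,0,1]]]'
python3 - <<'E'
from h import *
s=read_state();M=R.from_rotvec(s['ee_rot']).as_matrix();print(s['tool_pos'],'tool x yaw',np.arctan2(M[1,0],M[0,0]),s['q'].round(2))
cv2.imwrite('pics/w5.png',imaging.grab_frame('wrist'))
a=imaging.grab_frame('scene');cv2.imwrite('pics/s5.png',cv2.resize(a[130:330,180:400],(660,600),interpolation=cv2.INTER_CUBIC))
E
```

```text
time_s: 8.05
tool_pos: [0.6656, 0.0293, 0.1512]
ee_rot: [-1.799, -2.575, 0.001]
contact_force: [0.1, -0.4, 0.6]
opening: -0.0002
time_s: 9.3
tool_pos: [0.6656, 0.0294, 0.1514]
ee_rot: [0.48, 3.105, -0.0]
contact_force: [0.8, -0.1, -1.5]
opening: 0.0001
[0.66560363 0.02943342 0.15139376] tool x yaw 2.8350404993561718 [ 0.35  0.67 -0.72  1.63  0.5   1.03  0.74]
```

View pics/w5.png

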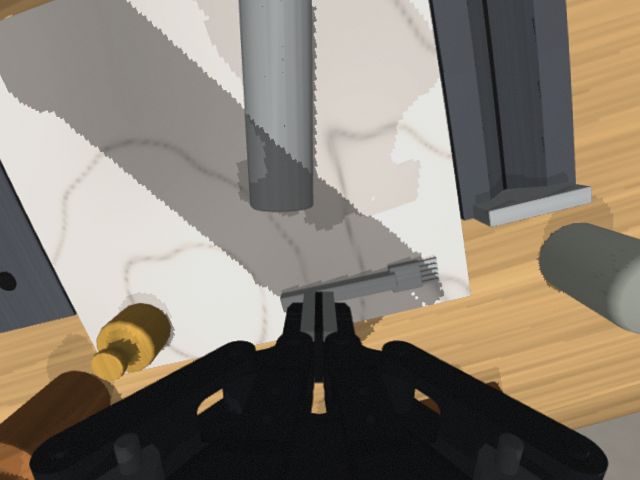

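View pics/s5.png

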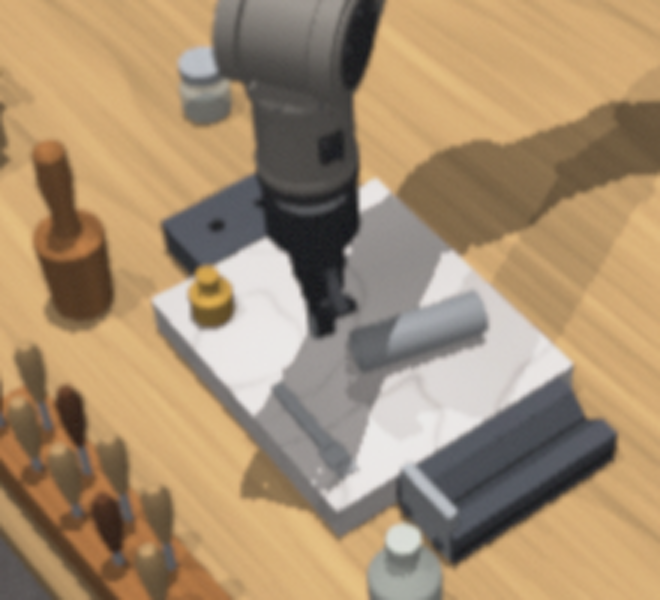

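```bash
python3 - <<'E'
from h import *
s=read_state();M=R.from_rotvec(s['ee_rot']).as_matrix()
def show(n,px,z):
    P=ray('wrist',px,z,s);print(n,P[:,:2].round(4).tolist(),'tool',((P-s['tool_pos'])@M*1000).round(1)[:,:2].tolist());return P
P=show('tube left edge',[(240,0),(249,200)],.06);Q=show('tube right edge',[(313,0),(313,200)],.06)
show('end bottom',[(281,212)],.06);show('end top',[(281,208)],.08)
show('iron',[(283,305),(437,262),(437,285)],.05)
show('stop inner top',[(490,212),(590,188)],.064)
show('groove bottom',[(478,40),(503,185)],.02)
f=lambda L:[(225+u/4,160+v/4) for u,v in L]
print('iron top',ray('top',f([(215,92),(215,122),(388,101),(388,122)]),.05).round(3)[:,:2].tolist())
print('weight',ray('top',f([(557,105)]),.092).round(3))
E
```

```text
tube left edge [[0.5083, 0.0352], [0.613, 0.0009]] tool [[151.7, -42.0], [41.6, -43.1]]
tube right edge [[0.5205, 0.0731], [0.6252, 0.0394]] tool [[151.5, -2.1], [41.5, -2.7]]
end bottom [[0.6264, 0.0176]] tool [[33.8, -23.1]]
end top [[0.621, 0.0217]] tool [[40.2, -20.8]]
iron [[0.6932, -0.0055], [0.6946, 0.1084], [0.7118, 0.1049]] tool [[-36.9, -25.1], [-3.8, 84.0], [-21.4, 85.8]]
stop inner top [[0.6654, 0.144], [0.6693, 0.2079]] tool [[34.7, 109.1], [50.2, 171.3]]
groove bottom [[0.5616, 0.1755], [0.6632, 0.1761]] tool [[143.1, 107.9], [46.4, 139.1]]
iron top [[0.71, 0.106], [0.689, 0.106], [0.701, -0.009], [0.687, -0.008]]
weight [[ 0.685 -0.117  0.092]]
```

The tube is unmoved, with its axis at tool y≈-22.5 and its end face at tool x≈38. The iron is 12 mm or more behind the fingers. I'll descend in front of the end face on its +y side, then nudge slowly.

```bash
python3 -m crank '[[[0.12,0.05,0.66,0,0,0,1],[0.11,0.05,0.66,0,0,0,1],[0.11,0.05,0.66,0,0,0,1],[0.11,0.05,0.66,0,0,0,1],[0,0,0,0,0,0,1],[0.09,0,0,0,0,0,1],[0.09,0,0,0,0,0,1],[0.09,0,0,0,0,0,1],[0.09,0,0,0,0,0,1],[0,0,0,0,0,0,1]]]'
python3 - <<'E'
from h import *
cv2.imwrite('pics/w6.png',imaging.grab_frame('wrist'))
a=imaging.grab_frame('scene');cv2.imwrite('pics/s6.png',cv2.resize(a[170:310,240:400],(685,600),interpolation=cv2.INTER_CUBIC))
E
```

```text
time_s: 10.65
tool_pos: [0.6441, 0.0426, 0.0723]
ee_rot: [0.477, 3.105, -0.0]
contact_force: [0.1, -0.7, -0.2]
opening: 0.0
```

View pics/w6.png

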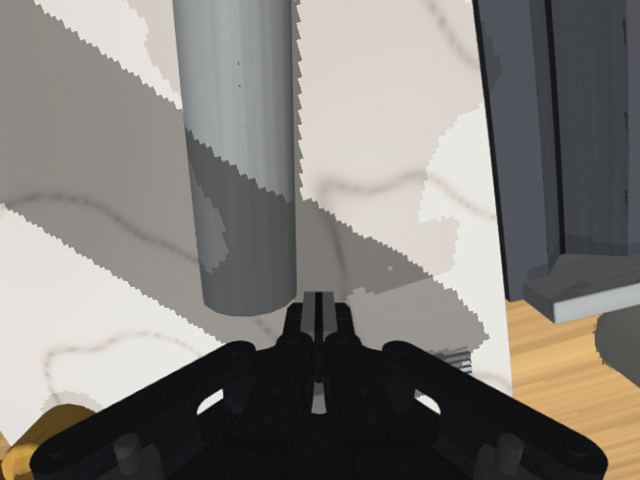

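View pics/s6.png

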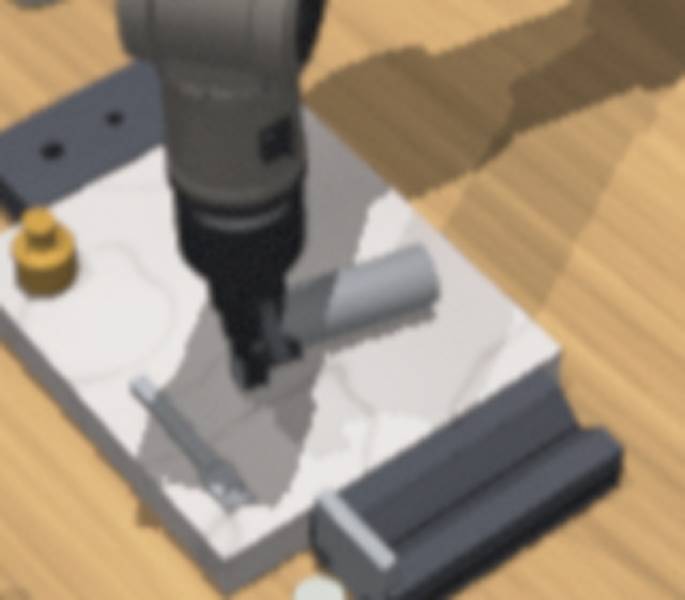

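The fingers are about 3 mm short of the end face. The narrow tip overlaps the tube's +y edge only slightly, so I'll shift 5 mm toward the axis and then push slowly while following the turn.

```bash
python3 -m crank '[[[0,-0.1,0,0,0,0,1],[0,-0.07,0,0,0,0,1],[0.07,0,0,0,0,0,1],[0.07,0,0,0,0,0,1],[0.07,0,0,0,0,0,1],[0.07,0,0,0,0,0,1],[0.07,0,0,0,0,0,1],[0.07,0.03,0,0,0,0,1],[0.07,0.03,0,0,0,0,1],[0,0,0,0,0,0,1]]]'
python3 - <<'E'
from h import *
cv2.imwrite('pics/w7.png',imaging.grab_frame('wrist'))
E
```

```text
time_s: 12.0
tool_pos: [0.6289, 0.0441, 0.072]
ee_rot: [-0.477, -3.105, 0.0]
contact_force: [0.6, 0.1, -0.1]
opening: 0.0002
```

View pics/w7.png

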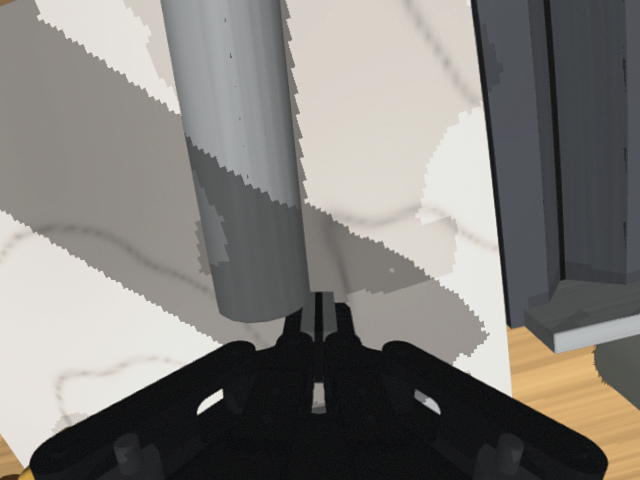

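The tube is turning, with its edge now tilted about 4° and the contact at its +y corner. I'll continue gently.

```bash
python3 -m crank '[[[0.08,0.05,0,0,0,0,1],[0.08,0.05,0,0,0,0,1],[0.08,0.05,0,0,0,0,1],[0.08,0.05,0,0,0,0,1],[0.08,0.05,0,0,0,0,1],[0.08,0.05,0,0,0,0,1],[0.08,0.05,0,0,0,0,1],[0.08,0.05,0,0,0,0,1],[0,0,0,0,0,0,1],[0,0,0,0,0,0,1]]]'
python3 - <<'E'
from h import *
cv2.imwrite('pics/w8.png',imaging.grab_frame('wrist'))
E
```

```text
time_s: 13.3
tool_pos: [0.6142, 0.061, 0.072]
ee_rot: [-0.477, -3.104, 0.0]
contact_force: [-0.4, 0.2, -1.1]
opening: -0.0001
```

View pics/w8.png

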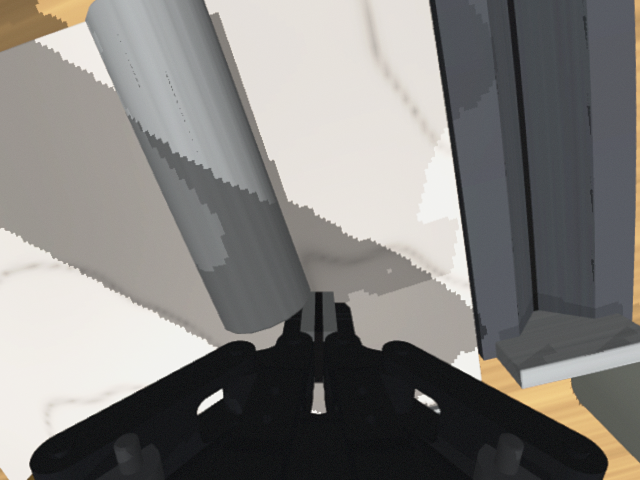

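```bash
cat >> h.py <<'E'
def loc(P):
    h=np.array([.606,.178]);u=np.array([np.cos(.048),-np.sin(.048)]);v=np.array([np.sin(.048),np.cos(.048)]);d=np.asarray(P)[...,:2]-h;return np.stack([d@u,d@v],-1)*1000
E
python3 - <<'E'
from h import *
s=read_state();M=R.from_rotvec(s['ee_rot']).as_matrix();print(s['time_s'])
def yaw(a,b): return np.arctan2(a[1]-b[1],a[0]-b[0])
P=ray('wrist',[(88,20),(220,315),(205,0),(309,285)],.06,s);print('tube',P.round(4).tolist(),'yaws',yaw(P[1],P[0]),yaw(P[3],P[2]))
print('local',loc(P).round(1).tolist())
G=ray('wrist',[(513,20),(536,300)],.02,s);print('groove',G.round(4)[:,:2].tolist(),yaw(G[1],G[0]),loc(G).round(1).tolist())
S=ray('wrist',[(521,371),(640,345)],.064,s);print('stop edge',loc(S).round(1).tolist())
e=ray('wrist',[(265,331)],.06,s); print('end',loc(e))
E
```

```text
13.35
tube [[0.4772, 0.0201, 0.06], [0.5978, 0.0212, 0.06], [0.4849, 0.0617, 0.06], [0.596, 0.0631, 0.06]] yaws 0.009241251261209983 0.012558047632194038
local [[-121.1, -163.9], [-0.7, -157.0], [-115.4, -122.0], [-4.5, -115.3]]
groove [[0.5165, 0.1853], [0.6608, 0.1776]] -0.05356172828576899 [[-89.8, 3.0], [54.8, 2.2]]
stop edge [[60.4, -32.0], [61.9, 23.5]]
end [[  12.00690982 -140.16270686]]
```

The tube's yaw is now +0.01 against the groove's -0.05, so nearly aligned. Its centre is at local (-61, -140) mm. I'll lift off and return to its -y side with the jaws open.

```bash
python3 -m crank '[[[-0.3,0,-0.3,0,0,0,1],[0,0,-0.9,0,0,0,1],[0,0,-0.9,0,0,0,1],[0,0,-0.9,0,0,0,1],[0.5,-0.75,0,0,0,0,0],[0.5,-0.75,0,0,0,0,0],[0.5,-0.75,0,0,0,0,0],[0.5,-0.75,0,0,0,0,0],[0,0,0,0,0,0.92,0],[0,0,0,0,0,0.92,0]]]'
python3 -m crank '[[[0,0,0.2,0,0,0.92,0],[0,0,0.2,0,0,0.92,0],[0,0,0.2,0,0,0.92,0],[0,0,0.2,0,0,0.92,0],[0,0,0.2,0,0,0.92,0],[0,0,0.2,0,0,0.92,0],[0,0,0.2,0,0,0.92,0],[0,0,0.2,0,0,0.92,0],[0,0,0,0,0,0,0],[0,0,0,0,0,0,0]]]'
python3 - <<'E'
from h import *
s=read_state();M=R.from_rotvec(s['ee_rot']).as_matrix();print(s['tool_pos'],'tool x yaw',np.arctan2(M[1,0],M[0,0]),s['q'].round(2))
cv2.imwrite('pics/w9.png',imaging.grab_frame('wrist'))
E
```

```text
time_s: 14.6
tool_pos: [0.5394, -0.0102, 0.163]
ee_rot: [0.879, 3.015, 0.0]
contact_force: [0.4, 1.3, 0.1]
opening: 0.0856
time_s: 15.85
tool_pos: [0.5394, -0.0095, 0.1147]
ee_rot: [2.239, 2.203, 0.001]
contact_force: [0.6, 0.6, -0.7]
opening: 0.0858
[ 0.53939843 -0.00946887  0.11465326] tool x yaw 1.5544474794784182 [ 0.27  0.48 -0.46  1.97  0.3   0.76 -0.38]
```

View pics/w9.png

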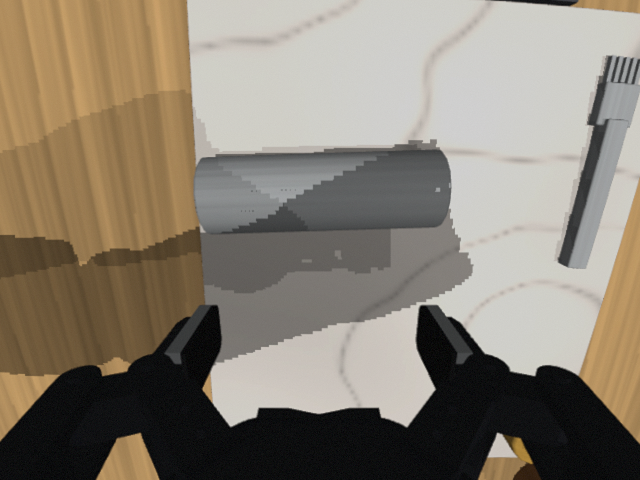

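The tube is centred (cols 197-450) and nearly parallel. I'll lower and push at about 30 mm/s.

```bash
python3 -m crank '[[[0,0,0.64,0,0,0,0],[0,0,0.64,0,0,0,0],[0,0,0.62,0,0,0,0],[0.12,0,0,0,0,0,0],[0.12,0,0,0,0,0,0],[0.12,0,0,0,0,0,0],[0.12,0,0,0,0,0,0],[0.12,0,0,0,0,0,0],[0.1,0,0,0,0,0,0],[0.1,0,0,0,0,0,0]]]'
python3 -m crank '[[[0.1,0,0,0,0,0,0],[0.1,0,0,0,0,0,0],[0.1,0,0,0,0,0,0],[0.1,0,0,0,0,0,0],[0.1,0,0,0,0,0,0],[0.1,0,0,0,0,0,0],[0.1,0,0,0,0,0,0],[0.1,0,0,0,0,0,0],[0.1,0,0,0,0,0,0],[0.1,0,0,0,0,0,0]]]'
python3 - <<'E'
from h import *
s=read_state();print(s['contact_force'],s['q'].round(2))
cv2.imwrite('pics/w10.png',imaging.grab_frame('wrist'))
a=imaging.grab_frame('scene');cv2.imwrite('pics/s10.png',cv2.resize(a[170:310,240:400],(685,600),interpolation=cv2.INTER_CUBIC))
E
```

```text
time_s: 17.15
tool_pos: [0.5394, 0.0146, 0.0572]
ee_rot: [2.242, 2.2, 0.0]
contact_force: [-0.6, -0.2, -0.2]
opening: 0.0853
time_s: 18.4
tool_pos: [0.5399, 0.0447, 0.0571]
ee_rot: [2.242, 2.2, -0.0]
contact_force: [0.4, -1.1, -0.2]
opening: 0.0854
[ 0.36555427 -1.13259259 -0.18282197] [ 0.13  0.57 -0.42  2.    0.36  0.65 -0.54]
```

View pics/w10.png

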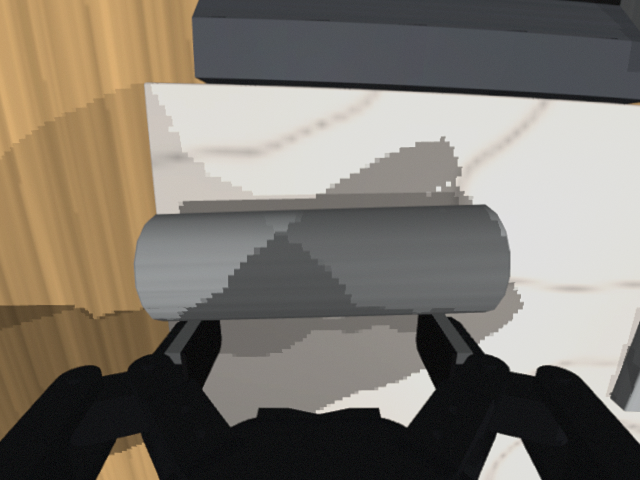

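View pics/s10.png

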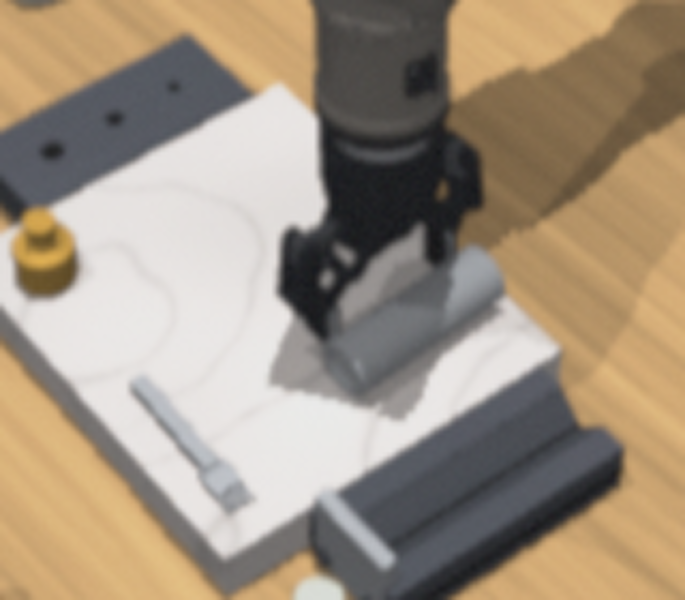

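The tube is rolling steadily with both fingers behind it, at about 0.08 rad to the V-block edge. I'll continue toward the groove.

```bash
python3 -m crank '[[[0.11,0,0,0,0,0,0],[0.11,0,0,0,0,0,0],[0.11,0,0,0,0,0,0],[0.11,0,0,0,0,0,0],[0.11,0,0,0,0,0,0],[0.11,0,0,0,0,0,0],[0.11,0,0,0,0,0,0],[0.11,0,0,0,0,0,0],[0.11,0,0,0,0,0,0],[0.11,0,0,0,0,0,0]]]'
python3 -m crank '[[[0.11,0,0,0,0,0,0],[0.11,0,0,0,0,0,0],[0.11,0,0,0,0,0,0],[0.11,0,0,0,0,0,0],[0.1,0,0,0,0,0,0],[0.1,0,0,0,0,0,0],[0.08,0,0,0,0,0,0],[0.08,0,0,0,0,0,0],[0.08,0,0,0,0,0,0],[0.08,0,0,0,0,0,0]]]'
python3 - <<'E'
from h import *
cv2.imwrite('pics/w11.png',imaging.grab_frame('wrist'))
a=imaging.grab_frame('scene');cv2.imwrite('pics/s11.png',cv2.resize(a[170:310,260:420],(685,600),interpolation=cv2.INTER_CUBIC))
E
```

```text
time_s: 19.75
tool_pos: [0.5405, 0.0777, 0.0571]
ee_rot: [2.242, 2.2, -0.0]
contact_force: [-0.4, 0.3, -0.5]
opening: 0.0854
time_s: 21.0
tool_pos: [0.5411, 0.1064, 0.0571]
ee_rot: [2.242, 2.2, 0.0]
contact_force: [0.0, -0.7, 0.2]
opening: 0.0853
```

View pics/w11.png

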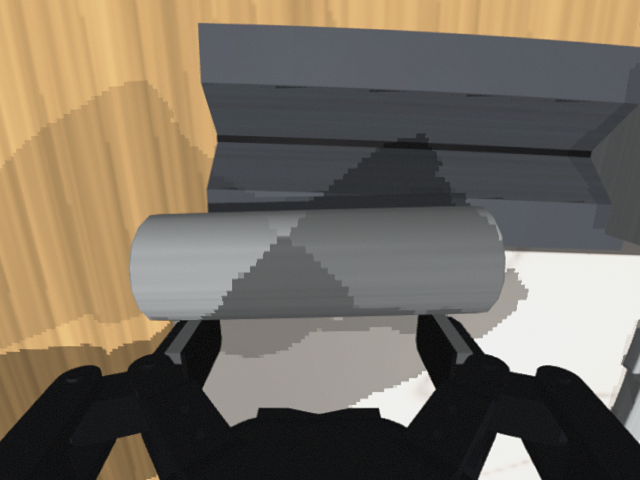

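View pics/s11.png

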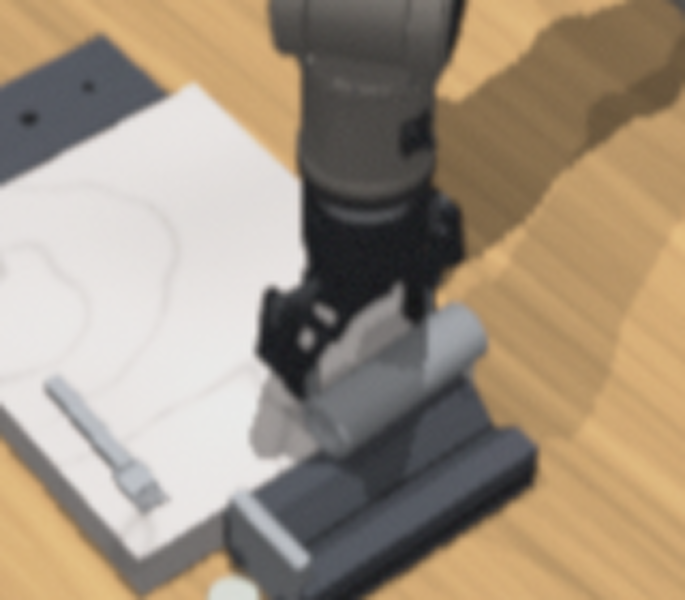

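The tube is at the block's edge with the groove just ahead. Its near end overhangs the block's near end a little and its centre is well supported. I'll push slower over the rim.

```bash
python3 -m crank '[[[0.07,0,0,0,0,0,0],[0.07,0,0,0,0,0,0],[0.07,0,0,0,0,0,0],[0.07,0,0,0,0,0,0],[0.07,0,0,0,0,0,0],[0.07,0,0,0,0,0,0],[0.07,0,0,0,0,0,0],[0.07,0,0,0,0,0,0],[0.07,0,0,0,0,0,0],[0.07,0,0,0,0,0,0]]]'
python3 -m crank '[[[0.06,0,0,0,0,0,0],[0.06,0,0,0,0,0,0],[0.06,0,0,0,0,0,0],[0.06,0,0,0,0,0,0],[0.06,0,0,0,0,0,0],[0.06,0,0,0,0,0,0],[0,0,0,0,0,0,0],[0,0,0,0,0,0,0],[0,0,0,0,0,0,0],[0,0,0,0,0,0,0]]]'
python3 - <<'E'
from h import *
cv2.imwrite('pics/w12.png',imaging.grab_frame('wrist'))
a=imaging.grab_frame('scene');cv2.imwrite('pics/s12.png',cv2.resize(a[170:310,260:420],(685,600),interpolation=cv2.INTER_CUBIC))
E
```

```text
time_s: 22.35
tool_pos: [0.5415, 0.1274, 0.0571]
ee_rot: [2.242, 2.2, 0.0]
contact_force: [0.8, 0.1, 0.7]
opening: 0.0858
time_s: 23.6
tool_pos: [0.5417, 0.138, 0.0571]
ee_rot: [2.242, 2.2, -0.0]
contact_force: [-0.6, -0.6, -0.8]
opening: 0.0854
```

View pics/w12.png

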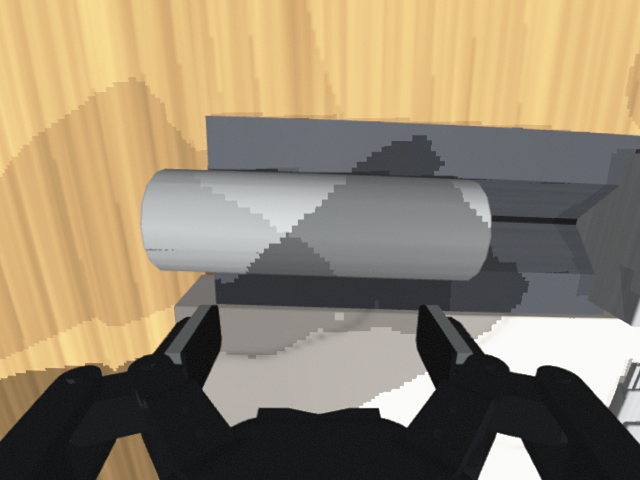

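View pics/s12.png

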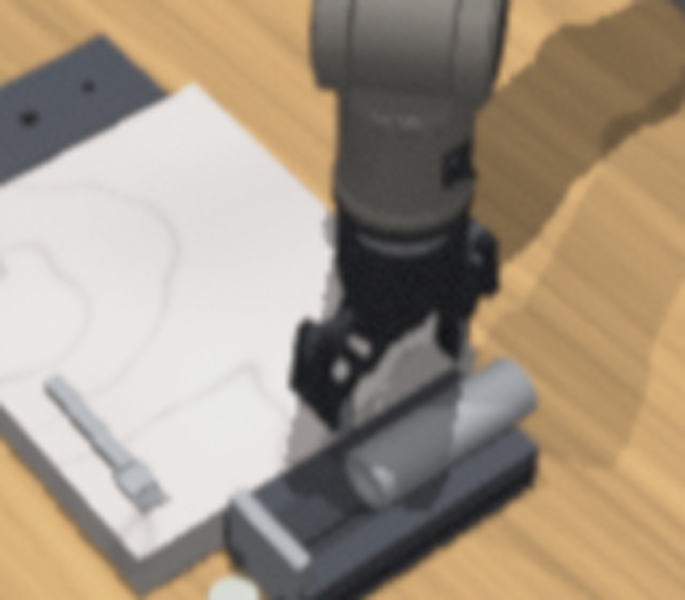

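The tube has dropped into the groove, aligned, with its near end overhanging toward the robot. I'll measure the axial gap and where its near end is.

```bash
python3 - <<'E'
from h import *
s=read_state();M=R.from_rotvec(s['ee_rot']).as_matrix();print(s['time_s'],s['tool_pos'],np.arctan2(M[1,0],M[0,0]))
P=ray('wrist',[(142,225),(491,225),(318,173),(318,275)],.0483,s);print(P.round(4).tolist(),loc(P).round(1).tolist())
B=ray('wrist',[(207,117),(215,305)],.04,s);print('block near corners',B.round(4).tolist(),loc(B).round(1).tolist())
E
```

```text
23.7 [0.54164765 0.13802933 0.05709866] 1.5517914497251686
[[0.4713, 0.1843, 0.0483], [0.6099, 0.1815, 0.0483], [0.5416, 0.2029, 0.0483], [0.5408, 0.1617, 0.0483]] [[-134.8, -0.2], [3.7, 3.7], [-65.5, 21.8], [-64.4, -19.4]]
block near corners [[0.4993, 0.2244, 0.04], [0.4938, 0.1447, 0.04]] [[-108.8, 41.2], [-110.5, -38.7]]
```

The tube's centre is about 65 mm short of home, with its near end at about (0.48, 0.185). I'll lift off, turn 92° and set the jaws to about 20 mm, so both tips will bear on the end's rim and neither can enter the bore.

```bash
python3 -m crank '[[[-0.3,0,-0.1,0,0,0,0],[0,0,-1,0,0,0,0],[0,0,-1,0,0,0,0],[0,0,-1,0,0,0,0],[0.47,-0.8,0,0,0,0,0.76],[0.47,-0.8,0,0,0,0,0.76],[0.47,-0.8,0,0,0,0,0.76],[0.47,-0.8,0,0,0,0,0.76],[0,0,0,0,0,0.96,0.76],[0,0,0,0,0,0.96,0.76]]]'
python3 -m crank '[[[0,0,0,0,0,0.96,0.76],[0,0,0,0,0,0.96,0.76],[0,0,0,0,0,0.96,0.76],[0,0,0,0,0,0.96,0.76],[0,0,0,0,0,0.96,0.76],[0,0,0,0,0,0.96,0.76],[0,0,0,0,0,0.96,0.76],[0,0,0,0,0,0.96,0.76],[0,0,0,0,0,0.96,0.76],[0,0,0,0,0,0.95,0.76]]]'
python3 - <<'E'
from h import *
s=read_state();M=R.from_rotvec(s['ee_rot']).as_matrix();print(s['tool_pos'],'tool x yaw',np.arctan2(M[1,0],M[0,0]),s['q'].round(2))
cv2.imwrite('pics/w13.png',imaging.grab_frame('wrist'))
a=imaging.grab_frame('scene');cv2.imwrite('pics/s13.png',cv2.resize(a[170:310,280:440],(685,600),interpolation=cv2.INTER_CUBIC))
for d in(.015,.022): print(proj('scene',[s['tool_pos']+M@[0,sy*.015,d] for sy in(-1,1)]).round(1))
E
```

```text
time_s: 24.95
tool_pos: [0.4464, 0.1868, 0.1504]
ee_rot: [2.52, 1.875, 0.0]
contact_force: [0.4, -0.7, 0.7]
opening: 0.0206
time_s: 26.2
tool_pos: [0.4467, 0.1866, 0.1503]
ee_rot: [3.14, -0.095, 0.0]
contact_force: [0.5, -0.4, -0.5]
opening: 0.0205
[0.44665649 0.18658448 0.15028573] tool x yaw -0.06023383363888937 [-0.36  0.31 -0.2   2.09  0.09  0.75 -2.24]
[[396.2 234.9]
 [388.3 227.8]]
[[396.  236.7]
 [388.1 229.6]]
```

View pics/w13.png

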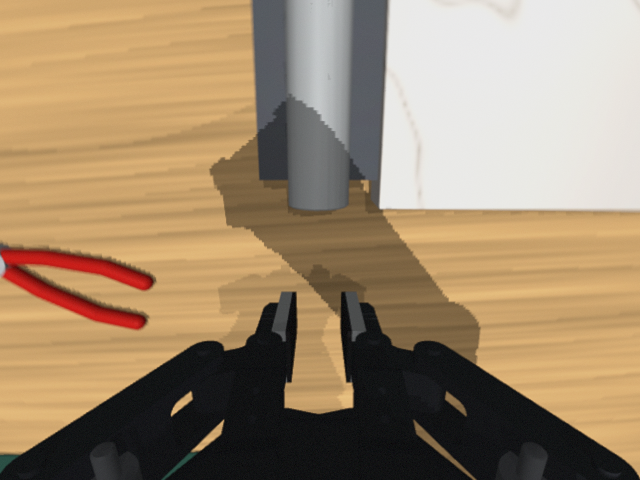

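View pics/s13.png

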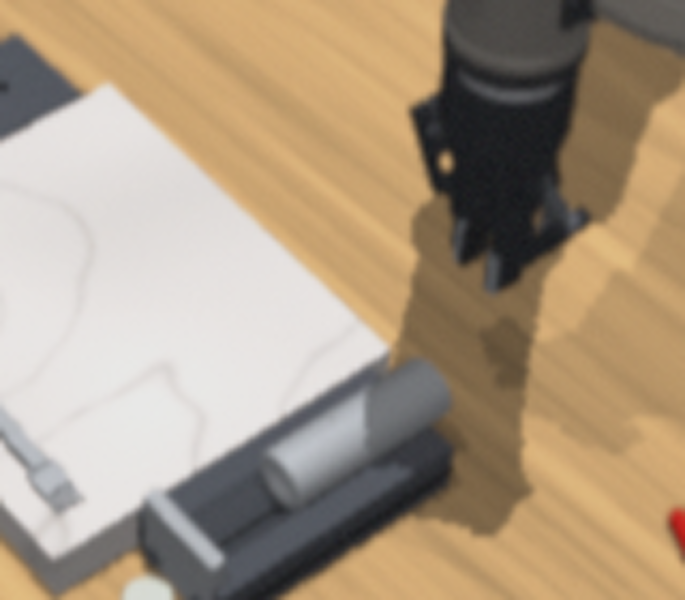

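The tube is centred on the jaws (cols 288-350, end at row ~209), and the tips reach about 22 mm ahead of the TCP. I'll compute the end position and stop gap.

```bash
python3 - <<'E'
from h import *
s=read_state();M=R.from_rotvec(s['ee_rot']).as_matrix()
P=ray('wrist',[(288,30),(288,203),(350,203),(349,30)],.0483,s);print(((P-s['tool_pos'])@M*1000).round(1).tolist(),loc(P).round(1).tolist())
print('end bottom z.03/top .068',[((ray('wrist',[(318,v)],z,s)-s['tool_pos'])@M*1000).round(1).tolist() for v,z in((212,.033),(207,.068))])
# far end from scene: end-face centre px zoom (283,478)
f=lambda u,v:(280+u/4.28,170+v/4.286)
E=ray('scene',[f(285,480)],.0483);print('far end',loc(E))
S=ray('scene',[f(158,488),f(222,557)],.064);print('stop inner top',loc(S))
B=ray('wrist',[(261,179),(372,179)],.04,s);print('block near',loc(B))
E
```

```text
[[137.4, -18.7, 102.1], [35.3, -21.2, 102.0], [35.3, 20.0, 102.0], [137.4, 17.0, 102.1]] [[-22.0, 18.6], [-124.0, 22.0], [-124.4, -19.2], [-22.3, -17.1]]
end bottom z.03/top .068 [[[26.2, -1.3, 117.3]], [[36.2, -1.2, 82.3]]]
far end [[-9.32127595  4.01571996]]
stop inner top [[ 60.40347563 -28.96382869]
 [ 61.1971606   32.41752334]]
block near [[-108.8959043    40.46004233]
 [-109.61228206  -34.58421967]]
```

```bash
python3 -m crank '[[[0,0,0.66,0,0,0,0.76],[0,0,0.66,0,0,0,0.76],[0,0,0.66,0,0,0,0.76],[0,0,0.66,0,0,0,0.76],[0.15,0,0,0,0,0,0.76],[0.15,0,0,0,0,0,0.76],[0.15,0,0,0,0,0,0.76],[0.1,0,0,0,0,0,0.76],[0.08,0,0,0,0,0,0.76],[0.06,0,0,0,0,0,0.76]]]'
python3 -m crank '[[[0.07,0,0,0,0,0,0.76],[0.08,0,0,0,0,0,0.76],[0.1,0,0,0,0,0,0.76],[0.1,0,0,0,0,0,0.76],[0.1,0,0,0,0,0,0.76],[0.1,0,0,0,0,0,0.76],[0.1,0,0,0,0,0,0.76],[0.1,0,0,0,0,0,0.76],[0.1,0,0,0,0,0,0.76],[0.1,0,0,0,0,0,0.76]]]'
python3 - <<'E'
from h import *
cv2.imwrite('pics/w14.png',imaging.grab_frame('wrist'))
a=imaging.grab_frame('scene');cv2.imwrite('pics/s14.png',cv2.resize(a[170:310,280:440],(685,600),interpolation=cv2.INTER_CUBIC))
E
```

```text
time_s: 27.55
tool_pos: [0.4674, 0.1861, 0.071]
ee_rot: [-3.14, 0.087, -0.0]
contact_force: [0.8, -0.7, 0.9]
opening: 0.0206
time_s: 28.8
tool_pos: [0.4959, 0.1844, 0.0709]
ee_rot: [3.14, -0.087, -0.0]
contact_force: [-2.0, -0.5, -1.3]
opening: 0.0205
```

View pics/w14.png

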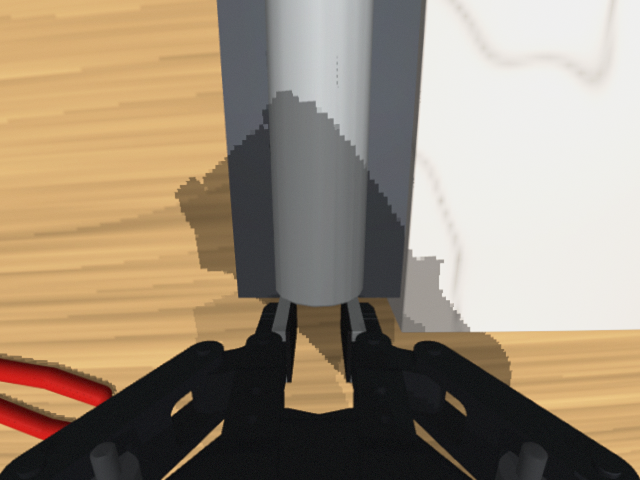

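View pics/s14.png

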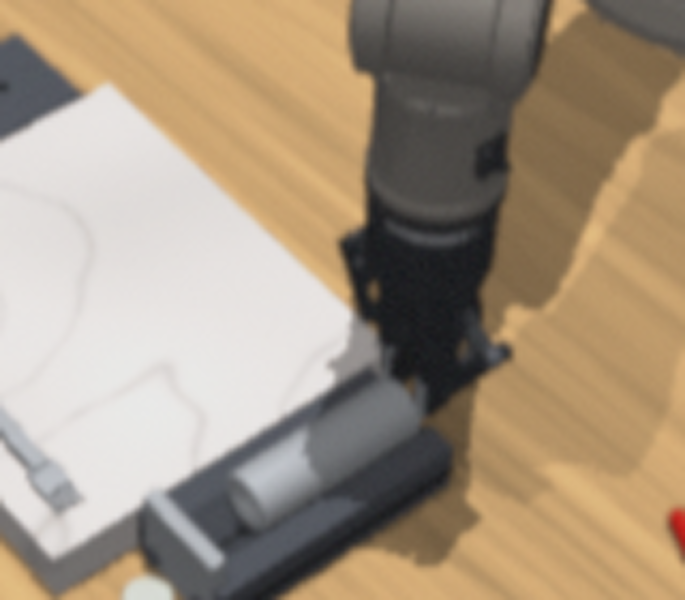

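The tube slides along the groove at about 2 N with both tips on its rim. About 39 mm remains.

```bash
python3 -m crank '[[[0.1,0,0,0,0,0,0.76],[0.1,0,0,0,0,0,0.76],[0.1,0,0,0,0,0,0.76],[0.1,0,0,0,0,0,0.76],[0.1,0,0,0,0,0,0.76],[0.1,0,0,0,0,0,0.76],[0.1,0,0,0,0,0,0.76],[0.1,0,0,0,0,0,0.76],[0.1,0,0,0,0,0,0.76],[0.1,0,0,0,0,0,0.76]]]'
python3 -m crank '[[[0.04,0,0,0,0,0,0.76],[0.04,0,0,0,0,0,0.76],[0.04,0,0,0,0,0,0.76],[0.03,0,0,0,0,0,0.76],[0.03,0,0,0,0,0,0.76],[0,0,0,0,0,0,0.76],[0,0,0,0,0,0,0.76],[0,0,0,0,0,0,0.76],[0,0,0,0,0,0,0.76],[0,0,0,0,0,0,0.76]]]'
python3 - <<'E'
from h import *
print(loc(read_state()['tool_pos']))
a=imaging.grab_frame('scene');cv2.imwrite('pics/s15.png',cv2.resize(a[220:310,300:400],(666,600),interpolation=cv2.INTER_CUBIC))
E
```

```text
time_s: 30.15
tool_pos: [0.5258, 0.1829, 0.0709]
ee_rot: [-3.14, 0.087, -0.0]
contact_force: [-3.8, 0.3, 1.5]
opening: 0.0206
time_s: 31.4
tool_pos: [0.5312, 0.1826, 0.0709]
ee_rot: [-3.14, 0.087, -0.001]
contact_force: [-1.3, 0.5, -0.8]
opening: 0.0206
[-74.89042079   0.98410476]
```

View pics/s15.png

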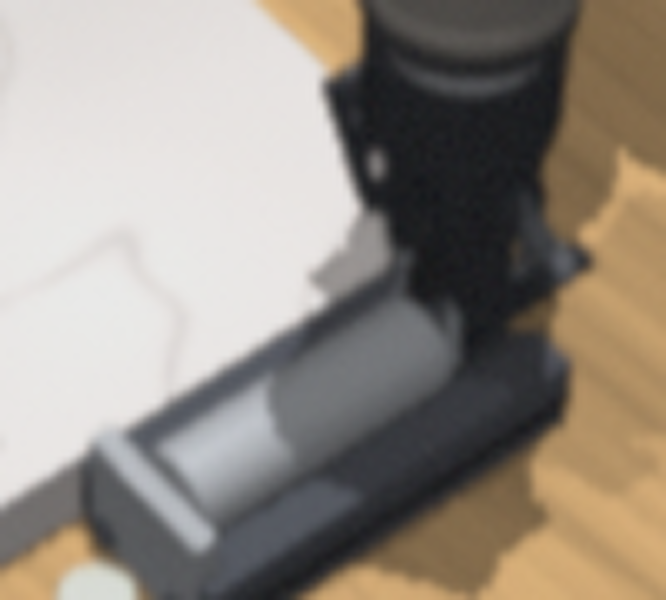

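Only a few mm remain. I'll finish with tiny steps, watching the force.

```bash
python3 -m crank '[[[0.02,0,0,0,0,0,0.76],[0.02,0,0,0,0,0,0.76],[0.02,0,0,0,0,0,0.76],[0.02,0,0,0,0,0,0.76],[0.02,0,0,0,0,0,0.76],[0.02,0,0,0,0,0,0.76],[0,0,0,0,0,0,0.76],[0,0,0,0,0,0,0.76],[0,0,0,0,0,0,0.76],[0,0,0,0,0,0,0.76]]]'
python3 -c "
from h import *
print(loc(read_state()['tool_pos']))"
```

```text
time_s: 32.7
tool_pos: [0.5348, 0.1824, 0.0709]
ee_rot: [-3.14, 0.087, -0.0]
contact_force: [-1.4, 1.0, 0.0]
opening: 0.0207
[-71.36457258   0.97024123]
```

```bash
python3 -m crank '[[[0.02,0,0,0,0,0,0.76],[0.02,0,0,0,0,0,0.76],[0.02,0,0,0,0,0,0.76],[0.02,0,0,0,0,0,0.76],[0,0,0,0,0,0,0.76],[0,0,0,0,0,0,0.76],[0,0,0,0,0,0,0.76],[0,0,0,0,0,0,0.76],[0,0,0,0,0,0,0.76],[0,0,0,0,0,0,0.76]]]'
python3 - <<'E'
from h import *
s=read_state();print(loc(s['tool_pos']),s['contact_force'])
a=imaging.grab_frame('scene');cv2.imwrite('pics/s16.png',cv2.resize(a[220:310,300:400],(666,600),interpolation=cv2.INTER_CUBIC))
cv2.imwrite('pics/w16.png',imaging.grab_frame('wrist'))
E
```

```text
time_s: 33.95
tool_pos: [0.5366, 0.1823, 0.0708]
ee_rot: [3.14, -0.087, -0.001]
contact_force: [-5.1, 0.5, 2.5]
opening: 0.0202
[-69.56882976   0.95291117] [-5.08307903  0.48331895  2.52063722]
```

View pics/s16.png

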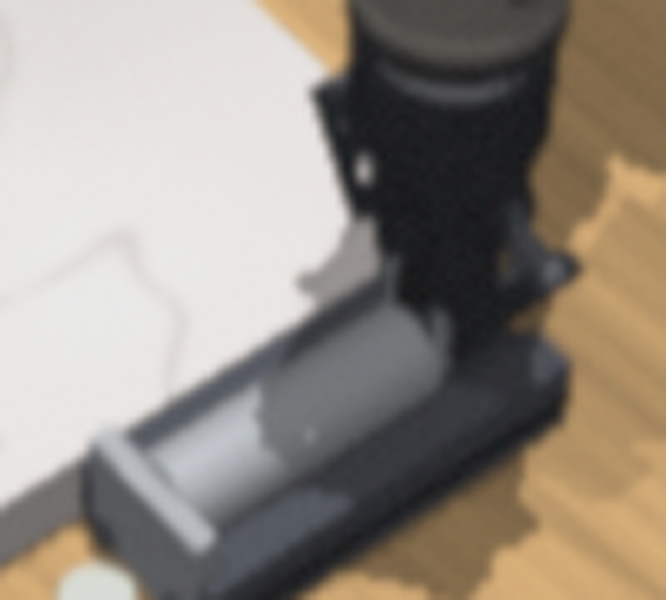

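View pics/w16.png

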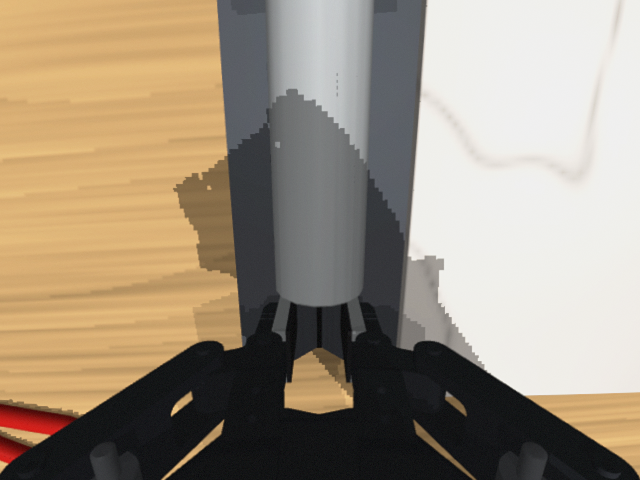

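The force rose to 5 N at rest, which suggests stop contact. I'll press 1 mm more to confirm.

```bash
python3 -m crank '[[[0.02,0,0,0,0,0,0.76],[0.02,0,0,0,0,0,0.76],[0,0,0,0,0,0,0.76],[0,0,0,0,0,0,0.76],[0,0,0,0,0,0,0.76],[0,0,0,0,0,0,0.76],[0,0,0,0,0,0,0.76],[0,0,0,0,0,0,0.76],[0,0,0,0,0,0,0.76],[0,0,0,0,0,0,0.76]]]'
python3 -c "
from h import *
s=read_state();print(loc(s['tool_pos']),s['contact_force'])"
```

```text
time_s: 35.3
tool_pos: [0.5366, 0.1823, 0.0706]
ee_rot: [3.14, -0.086, -0.005]
contact_force: [-7.9, 0.7, 4.1]
opening: 0.0205
[-69.51530869   0.9515993 ] [-7.93790779  0.66854528  4.07555138]
```

The tool no longer advances while the force rises to 8 N, so the mandrel is home against the stop. I'll back off gently along the groove, lift clear and check.

```bash
python3 -m crank '[[[-0.05,0,0,0,0,0,0.76],[-0.1,0,0,0,0,0,0.76],[-0.3,0,0,0,0,0,0.76],[-0.5,0,0,0,0,0,0.76],[-0.5,0,-0.5,0,0,0,0.76],[-0.5,0,-0.7,0,0,0,0.76],[-0.3,0,-0.8,0,0,0,0.76],[0,0,-0.9,0,0,0,0.76],[0,0,-0.5,0,0,0,0.76],[0,0,0,0,0,0,0.76]]]'
python3 - <<'E'
from h import *
s=read_state();M=R.from_rotvec(s['ee_rot']).as_matrix()
w=imaging.grab_frame('wrist');cv2.imwrite('pics/w17.png',w)
a=imaging.grab_frame('scene');cv2.imwrite('pics/s17.png',cv2.resize(a[170:330,200:400],(750,600),interpolation=cv2.INTER_CUBIC));cv2.imwrite('pics/s17f.png',a)
t=imaging.grab_frame('top');cv2.imwrite('pics/t17f.png',t);cv2.imwrite('pics/t17.png',cv2.resize(t[160:290,225:425],(800,520),interpolation=cv2.INTER_CUBIC))
E
```

```text
time_s: 36.55
tool_pos: [0.4712, 0.1862, 0.1737]
ee_rot: [-3.14, 0.087, -0.003]
contact_force: [0.5, -0.6, 0.3]
opening: 0.0202
```

View pics/w17.png

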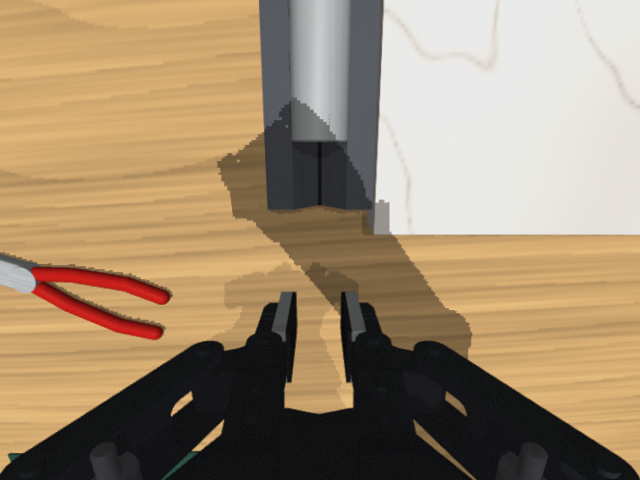

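View pics/s17.png

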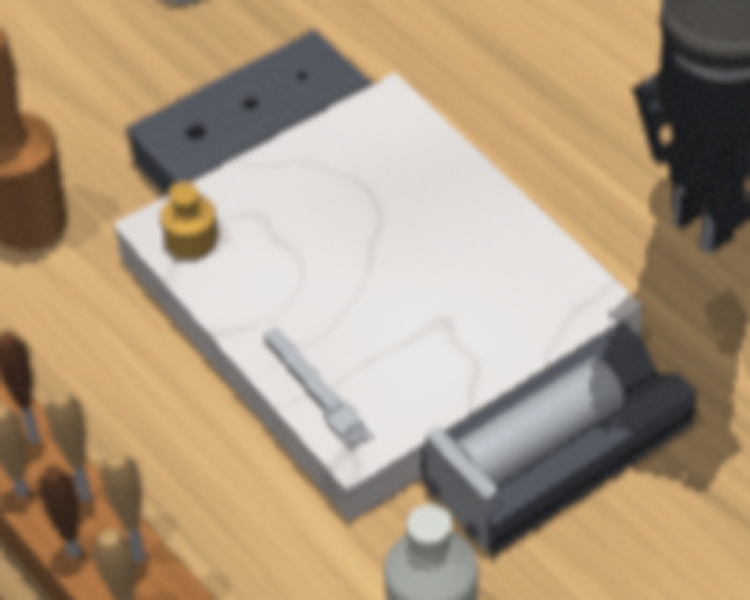

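View pics/t17.png

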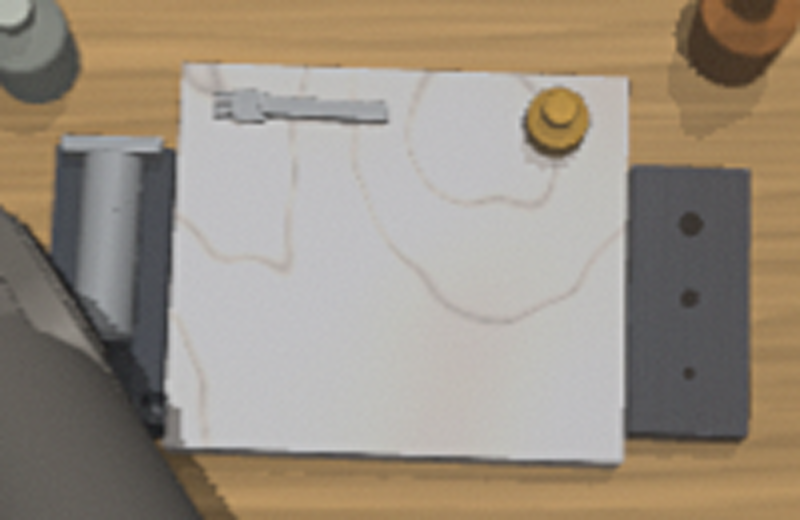

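The mandrel lies in the groove and its far end meets the stop in both views. The iron and weight look unmoved. I'll do one numeric check, comparing exposed groove length and tool positions before and after.

```bash
python3 - <<'E'
from h import *
s=read_state()
e=ray('wrist',[(320,137)],.0483,s);b=ray('wrist',[(268,209),(373,209)],.04,s)
print('near end',loc(e),'block near',loc(b),s['joint_vel'].round(4).max())
a=cv2.imread('pics/top0.png').astype(int);t=cv2.imread('pics/t17f.png').astype(int)
d=np.abs(a-t).max(2)>60
for n,(u0,u1,v0,v1) in dict(iron=(272,330,176,195),weight=(350,378,180,205),glue=(215,245,150,188),maul=(395,430,140,180),pliers=(120,200,268,315),jar=(455,485,245,270),spool=(460,490,275,298)).items(): print(n,d[v0:v1,u0:u1].sum())
E
```

```text
near end [[-58.57525698   0.26337468]] block near [[-110.22789059   39.99172082]
 [-110.87109661  -39.57634779]] 0.0069
iron 0
weight 0
glue 0
maul 0
pliers 0
jar 0
spool 0
```

```bash
python3 -c "
from cell import order
print(order.close_job())"
```

```text
the job is handed in; nothing more can be done
None
```

The mandrel is bedded in the V-block groove, home against the end stop, and the job is handed in at about 37 s of the 56 s allowed.

**What I did:**
- **First roll:** I pushed the mandrel by its side with the open fingertips. It rolled ahead without turning, staying about 0.25 rad out of line with the groove.
- **Extra step you did not ask for:** while it was still on the slab, I pushed its far end with the shut fingertips. That turned it to within about 0.06–0.08 rad of the groove and moved it about 28 mm back toward the robot. Rolled on as it was, its far end would have met the stop before it bedded.
- **Second roll:** I rolled it by its side the rest of the way, and it dropped into the groove and lined up.
- **Nudge home:** I pushed it about 65 mm along the groove by its near end, with both tips on the rim, at no more than about 25 mm/s. It was never gripped or lifted.

**Last checks:**
- **Home:** pressing another 1 mm at the stop gave no movement while the force rose from 5 to 8 N. The scene and top views show its far end at the stop.
- **Position:** the near end measured 52 mm from the block's near end, where 50 mm is expected. The 2 mm difference is within the camera calibration.
- **Other tools:** the before-and-after top pictures show no change at the iron, weight, glue, maul, pliers, jar or spool.
- **Robot:** it was clear of everything when I handed in. No check failed.

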